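# Vent a pressure vessel with its bayonet fitting and hold the valve open

## Task

The small pressure vessel must be vented before its lid may come off. Pick up the vent fitting that stands on the worktop, set its two lugs through the keyways of the port on top of the vessel, push it in against the spring and twist it about a quarter turn clockwise (seen from above) to the stop. The valve springs shut when let go, so finish still holding the fitting there, upright, pushed in and fully turned; leave the beaker, the vial and the hex key where they are.

Things in the scene. Friction and masses are not known exactly. Their poses are not given: they have to be found in the camera images.
- fitting_centre (a point): Vent fitting, loose, 0.2 kg, 76 mm tall, standing lugs down on the worktop. Point on its axis half-way up (38 mm); z up. From 29 to 62 mm above its bottom an aluminium grip block, 40 mm along x, 24 mm across its two flats (y): grip across the flats 48 mm above the bottom (10 mm above this point). Brass silencer, 21 mm diameter, from 62 to 76 mm. Half a turn about z makes no difference.
- fitting_foot (a point): Centre of the fitting's bottom face, same axes. Steel stem of 23 mm diameter with two lugs at the very bottom, 7 mm wide, 8 mm tall, reaching 17.5 mm from the axis along +x and -x. A collar of 40 mm diameter from 18 to 23 mm above this point.
- port (a point): Centre of the port's top face on the pressure vessel, 104 mm above the worktop, z up. Top plate 6 mm thick with a round hole of 25.4 mm diameter and two keyways, 10 mm wide, reaching 19 mm from the axis along +x and -x. The lugs enter only with the fitting's x along this x (either way round), and turn clockwise once the fitting's foot is 14 to 18 mm below this point (18: collar on the port).
- vessel: Steel pressure vessel standing fast on the worktop, any yaw; origin on its axis at the worktop, axes as port. Can of 88 mm diameter; dark clamp band (97 mm) at 58 to 72 mm height with a wing nut 60 mm from the axis; gauge and capped stub low on the wall reach 65 mm from the axis. On the lid the port, a round boss of 58 mm diameter, 104 mm high.
- port_plunger (a joint): Spring plunger with the valve rotor in the port, pushed down by the fitting's foot, in m. Its face rests 11 mm below the port's top (0). About 0.003: lugs just below the plate, free to turn; 0.007: collar on the port. Spring force about 3 N at 0, 5 N at 0.003, 8 N at 0.007. Once turned, the lugs are caught under the plate.
- vent_valve (a joint): Valve rotor in the port, rad: 0 shut, grows clockwise seen from above, about 1.3 at the stop (open). The lugs push it round after 0.05 to 0.25 rad of free turn, so the fitting turns about 1.4 rad in all. There the lugs meet fixed stops. A return spring resists with 0.08 N m at 0 and 0.23 N m at the stop and shuts the valve when the fitting is let go.
- beaker: Small glass beaker, 46 mm wide, 56 mm tall, loose bystander; origin at the centre of its underside.
- vial: Small sample vial with a white screw cap, 24 mm diameter, 51 mm tall, loose bystander; origin at the centre of its underside.
- hex_wrench: L-shaped hex key, 78 mm long, lying flat, loose bystander; origin at the centre of its underside.
There are look-alikes about, which are no part of the job. Leave any green or red look-alike of the part that bears fitting_centre alone.

How it is judged:
On the way, in this order (a step that is already met when the one before it is completed fails the run):
1. the fitting is lifted off the worktop (height (world z) of fitting_centre above 0.068 m), for 0.1 s.
2. the fitting is in the port, pushed in against the spring, not yet turned (horizontal distance between fitting_centre and port below 0.004 m and value of joint port_plunger above 0.002 m and value of joint vent_valve below 0.3 rad), for 0.1 s.
3. the valve is turned open (value of joint vent_valve above 1.1 rad and value of joint port_plunger above 0.002 m), for 0.2 s.
At the end, for the whole second after the job is handed in: Fitting still held (finger force over 3 N), at rest, upright within 0.1 rad, within 6 mm of the port's axis, centre under 26.5 mm above the port, plunger down over 2 mm, valve open over 1.1 rad; beaker, vial and hex key within 30 mm of their start (all of step 3 and horizontal distance between fitting_centre and port below 0.006 m and z of fitting_centre in the frame of port below 0.0265 m and angle between fitting_centre's own z axis and vertical below 0.1 rad and contact force between the fingers and fitting above 3 N and linear speed of fitting below 0.02 m/s and distance of each of beaker, vial, hex_wrench from where it was at the start of the episode below 0.03 m); the arm keeps its last pose, push and grip.
It fails at once if the beaker, the vial or the hex key is knocked away (30 mm) (distance of any of beaker, vial, hex_wrench from where it was at the start of the episode above 0.03 m).
It also fails if it takes over 58 s, if anything falls off the work surface, if the arm or the gripper's body presses on something with over 40 N, if the wrist force passes 120 N, or if a joint passes its speed limit or range.

## Robot

A 6-joint arm with a two-finger parallel gripper is mounted at the origin on a cart in front of the work surface, level with it; the furniture and walls round the work are solid. World frame = base frame: x ahead of the robot, y to its left, z up, the work surface at z = 0. Lengths are in m, angles in rad, forces in N, time in s.
With the tool pointing down it reaches from about 0.425 to 0.95 m from the base axis. Payload 3.5 kg.
Tool frame: the origin (TCP) lies at the very end of the fingers, on their centre line; the grasp point (between the pads) lies 19 mm behind it; x points along the fingers, z is the direction in which the jaws open and shut, and the axes are right-handed (so a half turn about x gives the same grasp; the last joint's range is limited). The gripper opens to 85 mm and grips with 20 to 120 N. Pads are 22 mm wide; open, the fingers measure 114 mm over their backs; the gripper's body (76 mm by 85 mm) begins 54 mm behind the grasp point. The pads swing forward as they close: fully open they stand 13 mm farther back than shut.
Start: joints at [-1.272, 0.286, 1.577, -0, 1.279, -0.15], TCP at [0.293, -0.608, 0.231] pointing down, gripper open.
Joint ranges: [-2.77, 2.77], [-0.9, 2.22], [0.21, 2.48], [-1.53, 4.67], [0.24, 2.81], [-2.84, 2.84]. Speed limits (rad/s): [2.79, 2.79, 3.14, 3.14, 3.14, 3.14].

## Interface

Orientations are given as a unit quaternion [x, y, z, w].
In Python, from plant import ctrl, cams gives the robot as it stands.
- The arm moves only by the tool play_rows, never from a script. Its argument "rows" is a list of rows, each a list of 3 entries, a list of its own where there are three numbers: the opening in per cent of the stroke, from 0 (shut) to 100 (fully open), then the shift along the tool's x, y, z in units of 0.3 m (1.0 is 0.3 m), then the turn, a rotation vector about the tool's x, y, z in units of pi/2 rad (1.0 is pi/2 rad). A call has 1 to 10 rows; each row is the pose to reach, as a shift and turn from the pose commanded when the call began, along the tool's axes at that moment; what a row does not reach only later rows make up. A row lasts 1/12 s, in which the tool goes at most 41.7 mm and 7.16 degrees, less where a joint would pass 70% of its speed; a pose out of reach is approached as far as the arm can. A call with a number of a shift or a turn outside -1 to 1 is refused whole. A call with a gripper value outside its range is refused whole. The fingers move at their own pace and stop on an object; "force" is the grip in N (left out, the last holds). Time passes only in rows, so rows that repeat a pose let the fingers close. It gives the time, the measured TCP pose, the force and the opening at its end, in the units of the state.
- ctrl.get_state(): the state, without advancing time (a new reading comes with each control period).
- cams.read_camera(name): name is "side" or "top" or "wrist"; returns a dict with "color" (384x512x3 uint8, red, green, blue), "fx", "fy", "cx", "cy" (pixels), "view" (4x4, takes a point from world to camera coordinates). Camera axes: x right, y down, z forward; pixel columns grow to the right and rows downward; lengths in m; the calibration is good to about 2 mm. The wrist camera is an equidistant fisheye: a pixel r from the principal point sees the ray r / f radians off the axis. A picture is of the moment at which its call begins. There is no depth.
- ctrl.sign_off(): hands the job in, once; it reports no verdict.
The state is a dict: "time": time; "qpos": joint angles; "dq": joint speeds; "joint_efforts": joint torques, N m; "eef_pos": TCP position; "tcp_rot": TCP orientation; "contact_force": force on the tool from outside, world axes, zero at the start; "wrist_torque": the same for the moment, N m; "opening": opening from 0.0 (shut) to 1.0 (fully open).
Only numpy, scipy, OpenCV 4.12 (cv2) and the standard library are available. Lean on these libraries where they do the work, as an engineer would, in place of code of your own. Each camera call takes 0.05 s, during which the arm holds its last target. There are 200 camera calls.

## Working session

There is one attempt and no reset: what is moved stays moved. The work goes in short steps, Python scripts to look and compute and a tool call to move; the robot and the scene stay as the last step left them, time stands still between calls to the robot, and variables do not carry over. Pictures are saved under pics/ and viewed, about 8 in all and at most 12, crops included, and the job is handed in when it is done.

Besides the shell and the picture viewer there is one more tool, called after "Request:" as name([rows], argument=value, ...), one row to a line, values as JSON. play_rows: Moves the arm, as the interface text tells. Shifts and turns lie within -1 to 1; 1 stands for 0.3 m of shift or pi/2 rad of turn. Its arguments: {"type":"object","properties":{"rows":{"type":"array"},"force":{"type":"number"}},"required":["rows"]}

```bash
ls; mkdir -p pics
python3 - <<'E'
from plant import ctrl,cams
import cv2,numpy as np
s=ctrl.get_state();print(s)
for n in("side","top","wrist"):
    d=cams.read_camera(n);np.savez('pics/%s0.npz'%n,**d)
    print(n,d['fx'],d['fy'],d['cx'],d['cy'],np.round(d['view'],4).tolist())
    cv2.imwrite('pics/%s0.png'%n,d['color'][:,:,::-1])
E
```

```text
pics
{'time': 0.0, 'qpos': array([-1.27201349e+00,  2.87229646e-01,  1.57819484e+00, -1.54423024e-05,
        1.27859214e+00, -1.50002805e-01]), 'dq': array([ 1.63771468e-03, -4.23404139e-04, -7.09489412e-04, -9.34851619e-04,
        1.29960961e-04, -8.51504636e-05]), 'joint_efforts': array([ 7.12845722e-04, -4.05979764e+01, -2.92625517e+01, -1.49042844e-04,
        5.76516250e-03, -1.66315218e-06]), 'eef_pos': array([ 0.2926874 , -0.60750582,  0.22989486]), 'tcp_rot': array([ 0.37676118,  0.59937509, -0.37565054,  0.59806956]), 'contact_force': array([ 1.0662481 ,  0.0608559 , -0.25459597]), 'wrist_torque': array([-0.02332069, -0.02930815, -0.06030177]), 'opening': 1.0001861524028466}
side 353.34194002189406 353.34194002189406 252.79887988609502 195.08780998989909 [[0.9836, -0.1803, 0.0065, -0.5079], [-0.0914, -0.5289, -0.8437, 0.1808], [0.1556, 0.8293, -0.5367, 0.7364], [0.0, 0.0, 0.0, 1.0]]
top 414.350415205534 414.350415205534 259.6312521233874 193.76800056964646 [[0.0295, -0.9996, 0.0037, 0.1224], [-0.9832, -0.0296, -0.1802, 0.5424], [0.1802, 0.0017, -0.9836, 1.1051], [0.0, 0.0, 0.0, 1.0]]
wrist 297.3186396354542 297.3186396354542 251.85664350950535 190.7028623557596 [[0.4345, -0.9007, -0.0024, -0.674], [-0.8559, -0.4138, 0.3102, -0.0416], [-0.2804, -0.1327, -0.9507, 0.3793], [0.0, 0.0, 0.0, 1.0]]
```

Run:
```python
import cv2,numpy as np
a=cv2.imread('pics/side0.png');b=cv2.imread('pics/top0.png')
cv2.imwrite('pics/top_s.png',cv2.resize(b,(800,600),interpolation=cv2.INTER_CUBIC))
cv2.imwrite('pics/side_s.png',cv2.resize(a,(800,600),interpolation=cv2.INTER_CUBIC))
```

```text
(no output)
```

View pics/top_s.png

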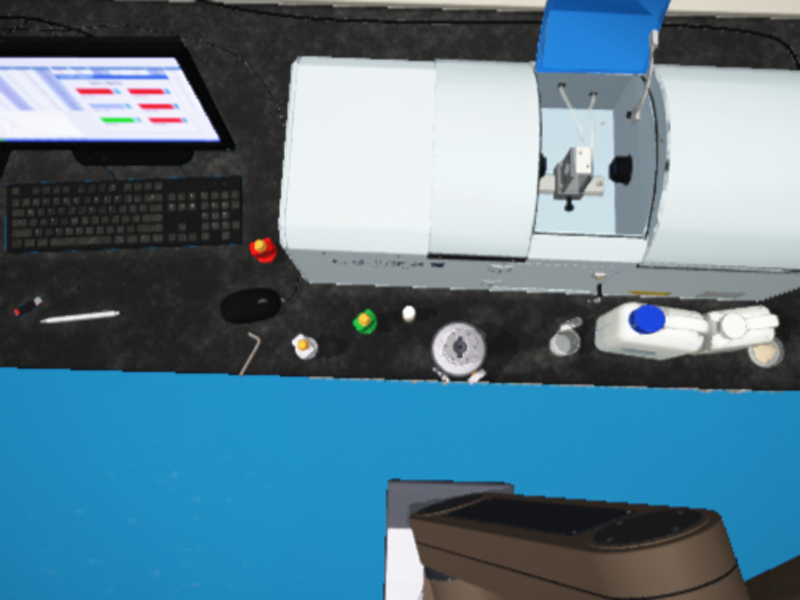

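View pics/side_s.png

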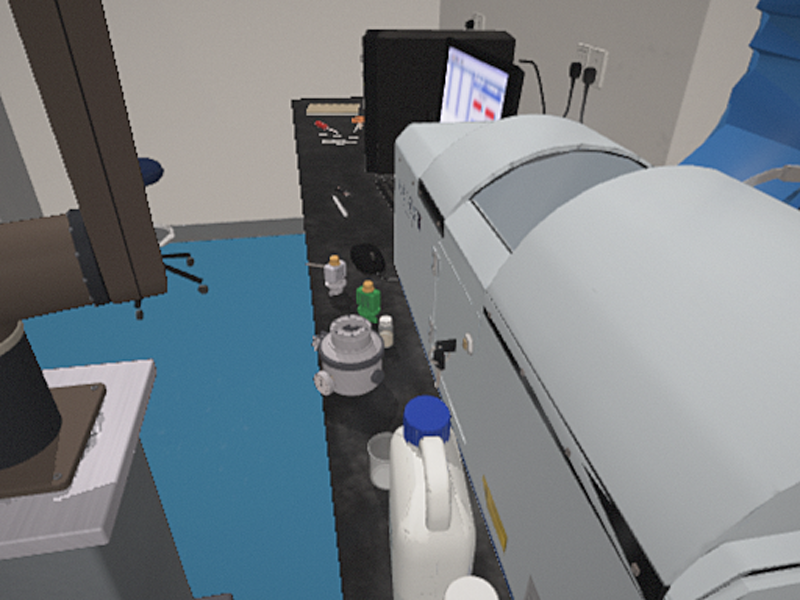

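The top view (800×600) shows the white/aluminium fitting at about (305,346), the green look-alike at (365,321), the red one at (263,249), the vial at (408,313), the vessel port at (459,347), the beaker at (564,342) and the hex key at (250,350). In the side view the fitting is at about (335,275) and the port at (351,325).

```bash
cat > h.py <<'E'
import numpy as np,cv2
from scipy.spatial.transform import Rotation as R
def ray(d,u,v):
    V=np.asarray(d['view']);x=(u-d['cx'])/d['fx'];y=(v-d['cy'])/d['fy']
    c=np.array([x,y,1.])
    if d.get('fish'):
        r=np.hypot(x,y);c=np.array([x*np.sin(r)/max(r,1e-9),y*np.sin(r)/max(r,1e-9),np.cos(r)])
    c/=np.linalg.norm(c);return -V[:3,:3].T@V[:3,3],V[:3,:3].T@c
def plane(d,u,v,z):
    o,r=ray(d,u,v);return o+r*(z-o[2])/r[2]
def two(d1,p1,d2,p2):
    o,a=ray(d1,*p1);q,b=ray(d2,*p2)
    t=np.linalg.lstsq(np.c_[a,-b],q-o,rcond=None)[0]
    A=o+a*t[0];B=q+b*t[1];return (A+B)/2,np.linalg.norm(A-B)
def proj(d,P):
    V=np.asarray(d['view']);c=V[:3,:3]@np.asarray(P)+V[:3,3]
    if d.get('fish'):
        r=np.hypot(c[0],c[1]);th=np.arctan2(r,c[2]);c=np.array([c[0]/r*th,c[1]/r*th,1])
    return d['cx']+d['fx']*c[0]/c[2],d['cy']+d['fy']*c[1]/c[2]
def load(n,fish=False):
    d=dict(np.load('pics/%s.npz'%n));d['fish']=fish;return d
def snap(n,name):
    from plant import cams
    d=cams.read_camera(n);np.savez('pics/%s.npz'%name,**d);d['fish']=n=='wrist'
    cv2.imwrite('pics/%s.png'%name,d['color'][:,:,::-1]);return d
E
python3 - <<'E'
from h import *
t=load('top0');s=load('side0')
for d,n in((t,'t'),(s,'s')):
    hsv=cv2.cvtColor(d['color'],cv2.COLOR_RGB2HSV)
    m=cv2.inRange(hsv,(10,120,120),(25,255,255))
    k,l,st,c=cv2.connectedComponentsWithStats(m)
    for i in range(1,k):
        if st[i,4]>10:print(n,st[i],c[i].round(1))
k=.64
print('port',two(t,(459*k,347*k),s,(351*k,326*k)))
for nm,u,v,z in(('fit',305,346,.07),('port',459,347,.104),('vial',408,313,.05),('green',365,321,.07),('hexk',250,350,0),('beaker',564,342,.03),('edge',459,383,0),('edge',305,376,0),('machine bottom',430,285,0.),('machine',430,255,.1)):
    print(nm,plane(t,u*k,v*k,z).round(3))
p=cv2.resize(t['color'][195:245,150:330,::-1],(792,220),interpolation=cv2.INTER_CUBIC)
q=cv2.resize(s['color'][155:260,190:260,::-1],(240,360),interpolation=cv2.INTER_CUBIC)
q=cv2.copyMakeBorder(q,0,0,0,552,0);cv2.imwrite('pics/c1.png',np.vstack([p,q]))
E
```

```text
t [163 153   7   8  48] [166.  156.6]
t [405 187  21   2  27] [416.4 187.3]
t [230 201   6   7  36] [232.5 203.8]
t [191 218   6   6  33] [193.6 220.4]
s [225  74   8   5  25] [228.8  76. ]
s [211 163   6   7  36] [213.7 166.3]
s [232 179   7   8  42] [235.1 183. ]
s [310 308  14  43 129] [316.9 331.3]
port (array([0.45815314, 0.04639947, 0.09913049]), np.float64(0.003640242915325715))
fit [0.453 0.31  0.07 ]
port [0.456 0.047 0.104]
vial [0.52  0.134 0.05 ]
green [0.5   0.208 0.07 ]
hexk [0.451 0.421 0.   ]
beaker [ 0.479 -0.148  0.03 ]
edge [0.402 0.037 0.   ]
edge [0.406 0.318 0.   ]
machine bottom [0.583 0.094 0.   ]
machine [0.614 0.099 0.1  ]
```

View pics/c1.png

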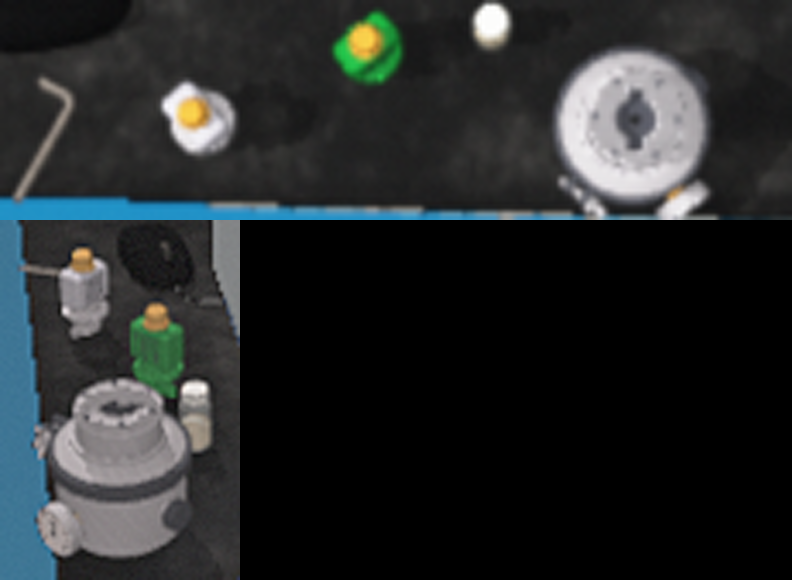

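Run:
```python
from h import *
from plant import ctrl
t=load('top0');s=load('side0');k=.64
print('fit',two(t,(193.6,220.4),s,(213.7,166.3)));print('green',two(t,(232.5,203.8),s,(235.1,183)))
print('cap',two(t,(648*k,316*k),s,(427*k,408*k)))
r=R.from_quat(ctrl.get_state()['tcp_rot']).as_matrix();print(r.round(3))
w=load('wrist0',1);V=w['view'];print('cam',-V[:3,:3].T@V[:3,3])
e=ctrl.get_state()['eef_pos']
for P in((.4,-.12,.30),(.455,.0,.3),(.455,.25,.3),(.455,.31,.3)):print(P,(r.T@(np.array(P)-e)/.3).round(3))
```

```text
fit (array([0.4570019 , 0.31503402, 0.06693798]), np.float64(0.000968535999359311))
green (array([0.50573746, 0.21172391, 0.06545013]), np.float64(0.0007173217542017069))
cap (array([ 0.501933  , -0.23760611,  0.19539152]), np.float64(0.0003979993044908616))
[[-0.001  0.901  0.434]
 [ 0.002  0.434 -0.901]
 [-1.     0.    -0.002]]
cam [ 0.36362927 -0.57391651  0.37182236]
(0.4, -0.12, 0.3) [-0.23   1.027 -1.31 ]
(0.455, 0.0, 0.3) [-0.229  1.366 -1.591]
(0.455, 0.25, 0.3) [-0.228  1.728 -2.341]
(0.455, 0.31, 0.3) [-0.227  1.814 -2.522]
```

Request:
play_rows([
  [100, [-0.233, 0.733, -0.757], [0, 0, 0]],
  [100, [-0.233, 0.733, -0.757], [0, 0, 0]],
  [100, [-0.233, 0.733, -0.757], [0, 0, 0]],
  [100, [-0.233, 0.733, -0.757], [0, 0, 0]],
  [100, [-0.233, 0.733, -0.757], [0, 0, 0]],
  [100, [-0.233, 0.733, -0.757], [0, 0, 0]],
  [100, [-0.233, 0.733, -0.757], [0, 0, 0]],
  [100, [-0.233, 0.733, -0.757], [0, 0, 0]],
  [100, [-0.233, 0.733, -0.757], [0, 0, 0]],
  [100, [-0.233, 0.733, -0.757], [0, 0, 0]],
])

```text
time: 0.98
eef_pos: [0.3931, -0.3068, 0.3019]
tcp_rot: [0.375, 0.599, -0.376, 0.6]
contact_force: [-0.5, -0.3, 0.5]
opening: 0.998
```

Request:
play_rows([
  [100, [0, 0.614, -0.815], [0, 0, 0]],
  [100, [0, 0.614, -0.815], [0, 0, 0]],
  [100, [0, 0.614, -0.815], [0, 0, 0]],
  [100, [0, 0.614, -0.815], [0, 0, 0]],
  [100, [0, 0.614, -0.815], [0, 0, 0]],
  [100, [0, 0.614, -0.815], [0, 0, 0]],
  [100, [0, 0.614, -0.815], [0, 0, 0]],
  [100, [0, 0.614, -0.815], [0, 0, 0]],
  [100, [0, 0.614, -0.815], [0, 0, 0]],
  [100, [0, 0.614, -0.815], [0, 0, 0]],
])

```text
time: 1.82
eef_pos: [0.4524, -0.0083, 0.3006]
tcp_rot: [0.375, 0.599, -0.376, 0.599]
contact_force: [-0.1, -0.1, -0.5]
opening: 1.001
```

```bash
python3 -c "
from h import *
snap('wrist','w1')"
```

Request:
play_rows([
  [100, [0, 0.317, -0.8], [0, 0, 0]],
  [100, [0, 0.317, -0.8], [0, 0, 0]],
  [100, [0, 0.317, -0.8], [0, 0, 0]],
  [100, [0, 0.317, -0.8], [0, 0, 0]],
  [100, [0, 0.317, -0.8], [0, 0, 0]],
  [100, [0, 0.317, -0.8], [0, 0, 0]],
  [100, [0, 0.317, -0.8], [0, 0, 0]],
  [100, [0, 0.317, -0.8], [0, 0, 0]],
  [100, [0, 0.317, -0.8], [0, 0, 0]],
  [100, [0, 0.317, -0.8], [0, 0, 0]],
])

```text
time: 2.7
eef_pos: [0.4346, 0.2476, 0.301]
tcp_rot: [0.377, 0.598, -0.377, 0.598]
contact_force: [0.7, -0.1, 0.2]
opening: 1.002
```

```bash
python3 -c "
from h import *
a=snap('wrist','w2')['color'];b=load('w1')['color']
cv2.imwrite('pics/c2.png',np.hstack([cv2.resize(x[:,:,::-1],(400,300)) for x in (b,a)]))
for n in('w1','w2'):
  d=load(n,1);print(proj(d,(.457,.047,.104)),proj(d,(.457,.315,.067)))"
```

```text
(np.float64(210.34590805352303), np.float64(140.83882197504806)) (np.float64(51.89571194950409), np.float64(66.27572425539152))
(np.float64(393.7903112710102), np.float64(214.9609439360538)) (np.float64(211.17685799901128), np.float64(120.25893211940762))
```

View pics/c2.png

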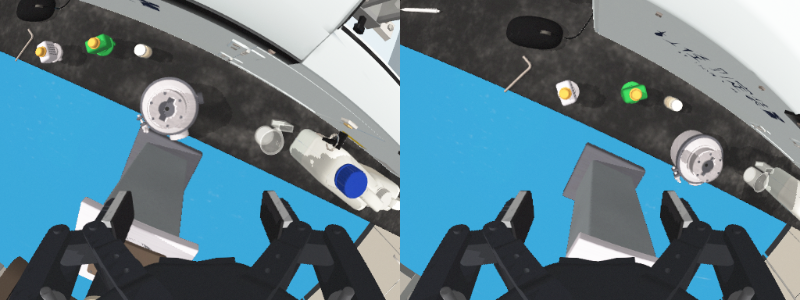

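Request:
play_rows([
  [100, [0.4, -0.04, -0.17], [0, 0, 0]],
  [100, [0.4, -0.04, -0.17], [0, 0, 0]],
  [100, [0.4, -0.04, -0.17], [0, 0, 0]],
  [100, [0.4, -0.04, -0.17], [0, 0, 0]],
  [100, [0.4, -0.04, -0.17], [0, 0, 0]],
  [100, [0.4, -0.04, -0.17], [0, 0, 0]],
])

```text
time: 3.25
eef_pos: [0.4025, 0.2896, 0.1828]
tcp_rot: [0.377, 0.598, -0.376, 0.599]
contact_force: [-0.8, 1.0, 0.7]
opening: 0.999
```

```bash
python3 -c "
from h import *
d=snap('wrist','w3');a=d['color']
u,v=proj(d,(.457,.315,.067));print(u,v);u,v=int(u),int(v)
x0,y0=max(u-60,0),max(v-45,0);print(x0,y0)
c=cv2.resize(a[y0:y0+90,x0:x0+120,::-1],(800,600),interpolation=cv2.INTER_CUBIC)
cv2.imwrite('pics/c3.png',c)"
```

```text
252.52715122668326 118.29979768725809
192 73
```

View pics/c3.png

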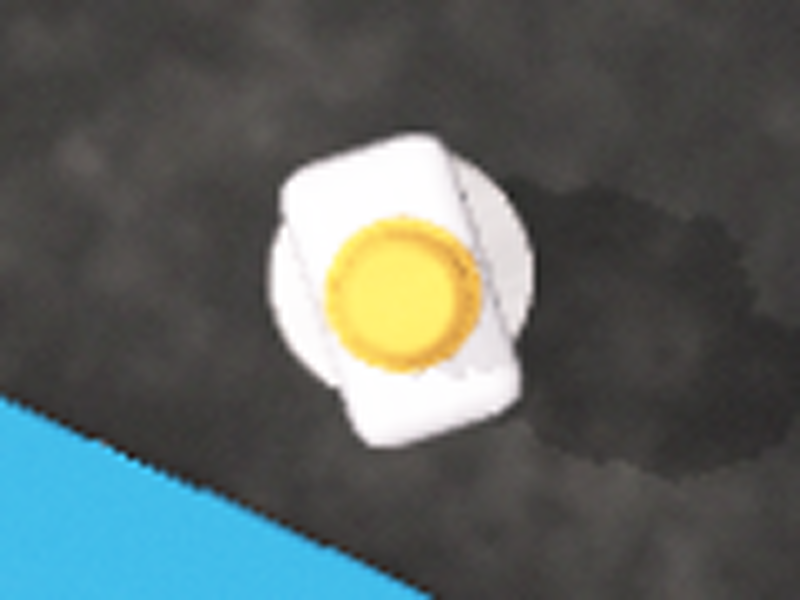

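The crop shows the grip block with its long edges from (283,195) to (350,415) on the left and (443,145) to (520,375) on the right. The silencer centre is at (403,294).

```bash
cat >> h.py <<'E'
def orange(d,near,rad=25):
    m=cv2.inRange(cv2.cvtColor(d['color'],cv2.COLOR_RGB2HSV),(10,110,110),(28,255,255))
    k,l,st,c=cv2.connectedComponentsWithStats(m)
    g=[i for i in range(1,k) if st[i,4]>15 and np.hypot(*(c[i]-near))<rad]
    return c[max(g,key=lambda i:st[i,4])]
E
python3 - <<'E'
from h import *
from plant import ctrl
w2=load('w2',1);w3=load('w3',1);t=load('top0');s=load('side0')
P=(.457,.315,.07)
c2=orange(w2,proj(w2,P));c3=orange(w3,proj(w3,P));print(c2,c3)
print('w2w3',two(w2,c2,w3,c3));print('w3side',two(w3,c3,s,(213.7,166.3)),'w3top',two(w3,c3,t,(193.6,220.4)))
f=lambda x,y,z:plane(w3,192+(x+.5)/6.667-.5,73+(y+.5)/6.667-.5,z)
print('plane .076',f(403,294,.076))
for a,b in(((283,195),(350,415)),((443,145),(520,375)),((350,415),(520,375)),((283,195),(443,145))):
    A,B=f(*a,.062),f(*b,.062);e=B-A;print(np.degrees(np.arctan2(e[1],e[0])),np.linalg.norm(e),(A+B)/2)
st=ctrl.get_state();print(st['eef_pos'],R.from_quat(st['tcp_rot']).as_matrix().round(3))
# white mask of block top: min area rect in world plane
hsv=cv2.cvtColor(w3['color'],cv2.COLOR_RGB2HSV)
m=(cv2.inRange(hsv,(0,0,225),(180,40,255))|cv2.inRange(hsv,(10,110,110),(28,255,255)))
m[:73]=0;m[163:]=0;m[:,:192]=0;m[:,312:]=0
m=cv2.morphologyEx(m,cv2.MORPH_OPEN,np.ones((3,3)))
print((m>0).sum())
E
```

```text
[211.25268817 119.11290323] [252.04589372 116.8115942 ]
w2w3 (array([0.45781027, 0.31584963, 0.06296992]), np.float64(0.0001312179464981099))
w3side (array([0.45774867, 0.31593869, 0.06649496]), np.float64(0.000421149082837928)) w3top (array([0.45742621, 0.31590425, 0.06042598]), np.float64(0.00048029837947768543))
plane .076 [0.45861013 0.31626577 0.076     ]
-137.92687487490895 0.030659201123032904 [0.45154845 0.32546502 0.062     ]
-135.68827762670304 0.03222191130784491 [0.46635638 0.30848776 0.062     ]
-50.77864130347108 0.02318254713002899 [0.44749881 0.30621312 0.062     ]
-46.92019100311183 0.021898599165766537 [0.47040602 0.32773965 0.062     ]
[0.4032986  0.29000853 0.1840559 ] [[ 0.004  0.902  0.433]
 [ 0.001  0.433 -0.902]
 [-1.     0.005  0.001]]
1202
```

Request:
play_rows([
  [70, [0.213, 0.202, 0], [-0.188, 0, 0]],
  [70, [0.213, 0.202, 0], [-0.188, 0, 0]],
  [70, [0.213, 0.202, 0], [-0.188, 0, 0]],
  [70, [0.213, 0.202, 0], [-0.188, 0, 0]],
  [70, [0.213, 0.202, 0], [-0.188, 0, 0]],
])

```text
time: 3.72
eef_pos: [0.4577, 0.3167, 0.1195]
tcp_rot: [0.286, 0.646, -0.284, 0.648]
contact_force: [0.9, -0.1, -0.0]
opening: 0.702
```

Run:
```python
from h import *
from plant import ctrl
d=snap('wrist','w4');w3=load('w3',1);w2=load('w2',1)
P=(.458,.316,.07);q=proj(d,P);c=orange(d,q);c3=orange(w3,proj(w3,P));print(q,c)
print(two(w3,c3,d,c),two(w2,orange(w2,proj(w2,P)),d,c),plane(d,*c,.073))
st=ctrl.get_state();print(st['eef_pos'],st['qpos'],R.from_quat(st['tcp_rot']).as_matrix().round(3))
u,v=map(int,c)
cv2.imwrite('pics/c4.png',cv2.resize(d['color'][v-60:v+60,u-80:u+80,::-1],(800,600),interpolation=cv2.INTER_CUBIC));print(u-80,v-60)
```

```text
(np.float64(252.99072469853363), np.float64(213.2237449722085)) [254.29041096 207.9369863 ]
(array([0.45791091, 0.31531215, 0.05861129]), np.float64(0.001118750839846127)) (array([0.45826524, 0.31578648, 0.060834  ]), np.float64(0.0014352020267829318)) [0.46235005 0.31881909 0.073     ]
[0.4575819  0.3168335  0.12031081] [ 4.23356832e-01  1.44472548e-01  1.96022771e+00 -1.09434119e-04
  1.03196737e+00  1.25228086e+00] [[ 0.005  0.737  0.676]
 [ 0.002  0.676 -0.737]
 [-1.     0.005  0.002]]
174 147
```

View pics/c4.png

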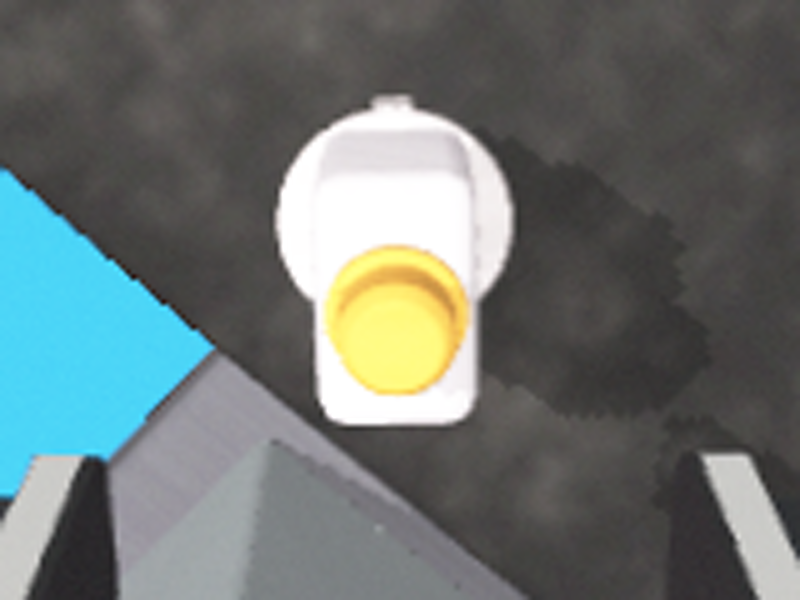

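The fitting lies square between the fingers, with its block edges vertical and the midline at about column 397 against about 400 for the fingers. I'm going down now.

Request:
play_rows([
  [70, [0.1, 0.0, 0], [0, 0, 0]],
  [70, [0.2, 0.0, 0], [0, 0, 0]],
  [70, [0.26, 0, 0], [0, 0, 0]],
  [70, [0.304, 0, 0], [0, 0, 0]],
  [70, [0.304, 0, 0], [0, 0, 0]],
  [70, [0.304, 0, 0], [0, 0, 0]],
])

```text
time: 4.27
eef_pos: [0.4564, 0.3169, 0.0278]
tcp_rot: [0.285, 0.647, -0.284, 0.648]
contact_force: [-0.8, 0.2, 1.1]
opening: 0.696
```

Request:
play_rows([
  [0, [0, 0, 0], [0, 0, 0]],
  [0, [0, 0, 0], [0, 0, 0]],
  [0, [0, 0, 0], [0, 0, 0]],
  [0, [0, 0, 0], [0, 0, 0]],
  [0, [0, 0, 0], [0, 0, 0]],
  [0, [0, 0, 0], [0, 0, 0]],
  [0, [0, 0, 0], [0, 0, 0]],
  [0, [0, 0, 0], [0, 0, 0]],
], force=70)

```text
time: 4.93
eef_pos: [0.4571, 0.3171, 0.0282]
tcp_rot: [0.285, 0.647, -0.283, 0.648]
contact_force: [-0.6, -0.7, 7.8]
opening: 0.268
```

Request:
play_rows([
  [0, [-0.05, 0, 0], [0, 0, 0]],
  [0, [-0.15, 0, 0], [0, 0, 0]],
  [0, [-0.25, 0, 0], [0, 0, 0]],
  [0, [-0.35, 0, 0], [0, 0, 0]],
  [0, [-0.45, 0, 0], [0, 0, 0]],
  [0, [-0.55, 0, 0], [0, 0, 0]],
  [0, [-0.55, 0, 0], [0, 0, 0]],
  [0, [-0.55, 0, 0], [0, 0, 0]],
])

```text
time: 5.6
eef_pos: [0.4564, 0.3172, 0.1931]
tcp_rot: [0.285, 0.647, -0.283, 0.649]
contact_force: [-0.3, 0.6, -2.3]
opening: 0.269
```

Run:
```python
from h import *
from plant import ctrl
st=ctrl.get_state();print(st['eef_pos'],st['contact_force'],R.from_quat(st['tcp_rot']).as_matrix().round(3))
d=snap('wrist','w5')
P=st['eef_pos']+[0,0,.044];q=proj(d,P);c=orange(d,q,40);print(q,c,plane(d,*c,P[2])-P)
# port from w1
w1=load('w1',1);u,v=map(int,proj(w1,(.457,.047,.104)));print(u-40,v-30)
a=cv2.resize(w1['color'][v-30:v+30,u-40:u+40,::-1],(400,300),interpolation=cv2.INTER_CUBIC)
u,v=map(int,c);b=cv2.resize(d['color'][v-60:v+60,u-80:u+80,::-1],(400,300),interpolation=cv2.INTER_CUBIC)
cv2.imwrite('pics/c5.png',np.hstack([a,b]));print(u-80,v-60)
```

```text
[0.45642374 0.31716542 0.1930689 ] [-0.25958554  0.63762009 -2.30501892] [[ 0.004  0.736  0.677]
 [ 0.002  0.677 -0.736]
 [-1.     0.004  0.001]]
(np.float64(252.35713259596636), np.float64(297.7559449769165)) [251.84236453 288.8998358 ] [0.00328047 0.00331323 0.        ]
170 110
171 228
```

View pics/c5.png

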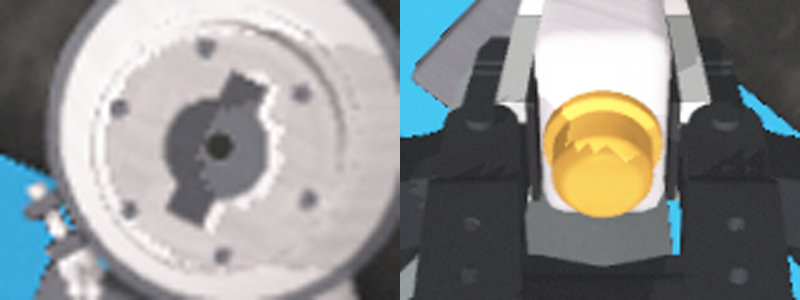

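The left half shows the port with its hole centre at (219,147), keyway ends at about (253,83) and (188,213), and six bolts around it. The right half shows the fitting held squarely, with the silencer centre at about (602,185).

Run:
```python
from h import *
w1=load('w1',1);t=load('top0');s=load('side0');w5=load('w5',1)
px=lambda x,y:(170+(x+.5)/5-.5,110+(y+.5)/5-.5)
f=lambda x,y,z=.104:plane(w1,*px(x,y),z)
A,B=f(253,83),f(188,213);print('ends',A,B,np.degrees(np.arctan2(*(A-B)[[1,0]])),np.linalg.norm(A-B),(A+B)/2)
print('hub',f(219,147,.093))
bl=[(206,47),(302,93),(308,200),(222,256),(129,209),(120,107)]
W=np.array([f(*b) for b in bl]);print('bolts',W.mean(0),np.linalg.norm(W-W.mean(0),axis=1).round(4))
E5=np.array([.45642,.31717,.19307])
print('sil top pred',proj(w5,E5+[0,0,.047]),[proj(w5,E5+[0.00736*k,.00677*k,.047]) for k in(-1,1)])
# top camera crop coords of hub/keyway in c1: origin(150,195) scale 4.4
tp=lambda x,y:(150+(x+.5)/4.4-.5,195+(y+.5)/4.4-.5)
print('top hub',plane(t,*tp(635,119),.104),'ends',plane(t,*tp(637,92),.104),plane(t,*tp(634,148),.104))
sp=lambda x,y:(190+(x+.5)*105/360-.5,155+(y+.5)*105/360-.5)
for w,n in((w1,'w1'),):
    print(two(w,px(219,147),t,tp(635,119)),two(w,px(219,147),s,sp(119,188)),two(t,tp(635,119),s,sp(119,188)))
```

```text
ends [0.47727242 0.04371    0.104     ] [0.44320607 0.04489733 0.104     ] -1.9961405600983755 0.034087039982525894 [0.46023925 0.04430367 0.104     ]
hub [0.45841134 0.04527031 0.093     ]
bolts [0.45881905 0.04522702 0.104     ] [0.0245 0.0246 0.0244 0.0246 0.0243 0.0243]
sil top pred (np.float64(252.36067106011743), np.float64(302.27152115824975)) [(np.float64(252.31081547187253), np.float64(320.0360639815746)), (np.float64(252.41365760709002), np.float64(282.58031773183393))]
top hub [0.45687669 0.04640347 0.104     ] ends [0.47309621 0.04544537 0.104     ] [0.43957276 0.04674545 0.104     ]
(array([0.45825487, 0.04536475, 0.09205497]), np.float64(9.226777550440986e-05)) (array([0.45923169, 0.04501678, 0.09804501]), np.float64(0.00023943090982516682)) (array([0.45842177, 0.04584227, 0.09742558]), np.float64(0.0015416045315213545))
```

Request:
play_rows([
  [0, [0, -0.05, 0.056], [-0.075, 0, 0]],
  [0, [0, -0.1, 0.112], [-0.15, 0, 0]],
  [0, [0, -0.15, 0.168], [-0.225, 0, 0]],
  [0, [0, -0.2, 0.224], [-0.3, 0, 0]],
  [0, [0, -0.25, 0.28], [-0.375, 0, 0]],
  [0, [0, -0.302, 0.338], [-0.45, 0, 0]],
  [0, [0, -0.302, 0.338], [-0.525, 0, 0]],
  [0, [0, -0.302, 0.338], [-0.6, 0, 0]],
  [0, [0, -0.302, 0.338], [-0.675, 0, 0]],
  [0, [0, -0.302, 0.338], [-0.75, 0, 0]],
])

```text
time: 6.48
eef_pos: [0.4558, 0.1801, 0.1878]
tcp_rot: [-0.125, 0.698, 0.125, 0.694]
contact_force: [-0.9, -0.5, -1.3]
opening: 0.27
```

```bash
cat > st.py <<'E'
from h import *
from plant import ctrl
import sys
st=ctrl.get_state();r=R.from_quat(st['tcp_rot']).as_matrix();e=st['eef_pos']
print(st['time'],e,st['contact_force'].round(1),st['wrist_torque'].round(2),r.round(3),'zyaw',np.degrees(np.arctan2(r[1,2],r[0,2])),'q6',st['qpos'][5],st['opening'])
if len(sys.argv)>3:print('shift',(r.T@(np.array(list(map(float,sys.argv[1:4])))-e)/.3).round(4))
E
python3 st.py .4585 .0455 .175
```

```text
6.4833 [0.45577232 0.18006995 0.18779115] [-0.9 -0.5 -1.3] [0.04 0.02 0.01] [[-0.006 -0.349  0.937]
 [-0.001  0.937  0.349]
 [-1.     0.001 -0.006]] zyaw 20.42270366964469 q6 -0.18771801423066944 0.2699810795919705
shift [ 0.043  -0.4236 -0.1477]
```

Request:
play_rows([
  [0, [0, -0.08, -0.028], [-0.075, 0, 0]],
  [0, [0, -0.16, -0.056], [-0.15, 0, 0]],
  [0, [0, -0.24, -0.084], [-0.225, 0, 0]],
  [0, [0, -0.32, -0.112], [-0.3, 0, 0]],
  [0, [0, -0.4236, -0.1477], [-0.375, 0, 0]],
  [0, [0, -0.4236, -0.1477], [-0.45, 0, 0]],
  [0, [0, -0.4236, -0.1477], [-0.525, 0, 0]],
  [0, [0, -0.4236, -0.1477], [-0.6, 0, 0]],
  [0, [0, -0.4236, -0.1477], [-0.675, 0, 0]],
  [0, [0, -0.4236, -0.1477], [-0.75, 0, 0]],
])

```text
time: 7.32
eef_pos: [0.4579, 0.0461, 0.1879]
tcp_rot: [-0.489, 0.51, 0.493, 0.508]
contact_force: [-0.8, 0.3, -2.1]
opening: 0.272
```

Request:
play_rows([
  [0, [0, 0, 0], [0, 0, 0]],
  [0, [0, 0, 0], [0, 0, 0]],
])

```text
time: 7.48
eef_pos: [0.4584, 0.0463, 0.1887]
tcp_rot: [-0.488, 0.512, 0.49, 0.51]
contact_force: [0.3, -0.8, -1.9]
opening: 0.269
```

```bash
python3 st.py .4585 .0455 .145
python3 - <<'E'
from h import *
w=snap('wrist','w6');t=snap('top','t6');s=snap('side','s6')
P=np.array([.4585,.0455,.104])
im=[]
for d,h in((w,45),(t,30),(s,30)):
    u,v=map(int,proj(d,P+[0,0,.03]));x,y=u-int(h*4/3),v-h;y=min(y,384-2*h);print(x,y,h)
    im.append(cv2.resize(d['color'][y:y+2*h,x:x+2*int(h*4/3),::-1],(400,300),interpolation=cv2.INTER_CUBIC))
cv2.imwrite('pics/c6.png',np.vstack([np.hstack(im[:2]),np.hstack([im[2],im[2]*0])]))
E
```

```text
7.4833 [0.45835036 0.04626568 0.18874673] [ 0.3 -0.8 -1.9] [-0.05  0.01  0.  ] [[-0.005 -0.999  0.044]
 [ 0.001  0.044  0.999]
 [-1.     0.005  0.   ]] zyaw 87.45694107333235 q6 -1.64670147957207 0.2691997934526184
shift [ 0.1458 -0.0013 -0.0026]
191 168 45
255 189 30
183 165 30
```

View pics/c6.png

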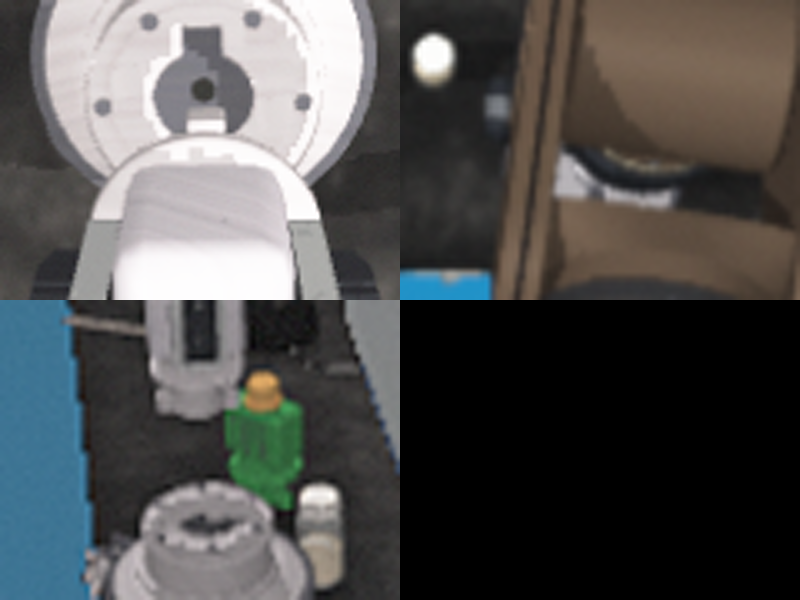

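Run:
```python
from h import *
w=load('w6',1);F=.1605
px=lambda x,y:(191+(x+.5)*.3-.5,168+(y+.5)*.3-.5)
f=lambda x,y,z:plane(w,*px(x,y),z)
print('lug ->axis x',f(206.5,108,F)+[.0175,0,0]);print('collar ->axis',f(205,137,F+.018)+[.020,0,0])
print('hub',f(202,90,.093),'keyend',f(202,26,.104)+[.019,0,0],'rim', f(202,53,.104)+[.0127,0,0])
print('bolts x',[f(*b,.104) for b in((149,20),(252,18),(103,106),(303,102))])
```

```text
lug ->axis x [0.45661986 0.0469772  0.1605    ]
collar ->axis [0.45775984 0.04673153 0.1785    ]
hub [0.45833102 0.0452247  0.093     ] keyend [0.45765967 0.04610908 0.104     ] rim [0.45802192 0.04581412 0.104     ]
bolts x [array([0.43662843, 0.03364637, 0.104     ]), array([0.43721184, 0.05800584, 0.104     ]), array([0.45769285, 0.02111566, 0.104     ]), array([0.4587992 , 0.06981772, 0.104     ])]
```

Request:
play_rows([
  [0, [0.04, -0.003, -0.0032], [-0.009, 0, 0]],
  [0, [0.08, -0.003, -0.0032], [-0.009, 0, 0]],
  [0, [0.12, -0.003, -0.0032], [-0.009, 0, 0]],
  [0, [0.155, -0.003, -0.0032], [-0.009, 0, 0]],
  [0, [0.165, -0.003, -0.0032], [-0.009, 0, 0]],
  [0, [0.165, -0.003, -0.0032], [-0.009, 0, 0]],
  [0, [0.165, -0.003, -0.0032], [-0.009, 0, 0]],
])

```text
time: 8.22
eef_pos: [0.4608, 0.0451, 0.1418]
tcp_rot: [-0.493, 0.507, 0.493, 0.507]
contact_force: [0.6, 0.3, -1.1]
opening: 0.27
```

```bash
python3 st.py
python3 - <<'E'
from h import *
w=snap('wrist','w7');s=snap('side','s7')
P=np.array([.4585,.0455,.104]);im=[]
for d,h in((w,45),(s,24)):
    u,v=map(int,proj(d,P+[0,0,.01]));x,y=u-int(h*4/3),v-h;y=min(y,384-2*h);print(x,y,h)
    im.append(cv2.resize(d['color'][y:y+2*h,x:x+2*int(h*4/3),::-1],(400,300),interpolation=cv2.INTER_CUBIC))
cv2.imwrite('pics/c7.png',np.hstack(im))
E
```

```text
8.2167 [0.46075128 0.0451137  0.14179464] [ 0.6  0.3 -1.1] [-0.01 -0.02 -0.04] [[ 0.    -1.     0.027]
 [ 0.     0.027  1.   ]
 [-1.    -0.     0.   ]] zyaw 88.426347807807 q6 -1.6654593798867463 0.26952958156752754
193 180 45
191 179 24
```

View pics/c7.png

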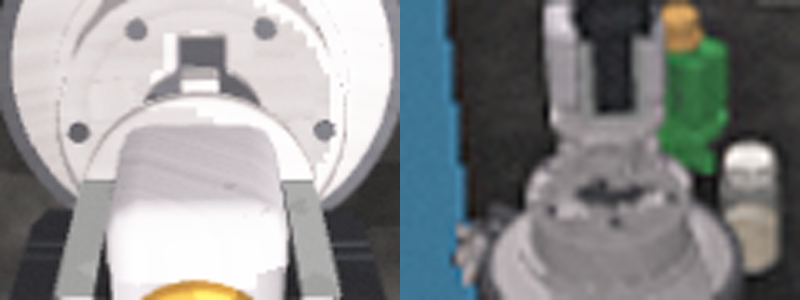

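Run:
```python
from h import *
w=load('w7',1);F=.1418-.0282
px=lambda x,y:(193+(x+.5)*.3-.5,180+(y+.5)*.3-.5)
f=lambda x,y,z:plane(w,*px(x,y),z)
for r in(64,67):print('lug axis',f(199.5,r,F)+[.0175,0,0])
print('collar',f(199,95,F+.018)+[.020,0,0])
print('keyend',f(202,35,.104)+[.019,0,0])
b=np.array([f(*b,.104) for b in((137,29),(265,28),(78,131),(323,130))]);print(b)
print('port',b[:2].mean(0)+[.0212,0,0],b[2:].mean(0))
```

```text
lug axis [0.45830651 0.04546799 0.1136    ]
lug axis [0.45888725 0.04545287 0.1136    ]
collar [0.45978608 0.04536901 0.1316    ]
keyend [0.45738934 0.04603053 0.104     ]
[[0.43685605 0.03369327 0.104     ]
 [0.43731005 0.05805601 0.104     ]
 [0.45774063 0.02094776 0.104     ]
 [0.4588415  0.06953216 0.104     ]]
port [0.45828305 0.04587464 0.104     ] [0.45829107 0.04523996 0.104     ]
```

Request:
play_rows([
  [0, [0.01, 0.0027, 0.0005], [0, 0, 0]],
  [0, [0.02, 0.0027, 0.0005], [0, 0, 0]],
  [0, [0.03, 0.0027, 0.0005], [0, 0, 0]],
  [0, [0.04, 0.0027, 0.0005], [0, 0, 0]],
  [0, [0.045, 0.0027, 0.0005], [0, 0, 0]],
  [0, [0.045, 0.0027, 0.0005], [0, 0, 0]],
])

```text
time: 8.82
eef_pos: [0.4594, 0.0453, 0.1275]
tcp_rot: [-0.493, 0.507, 0.494, 0.506]
contact_force: [0.8, -0.0, -1.5]
opening: 0.272
```

```bash
python3 st.py
```

```text
8.8167 [0.45936815 0.04533216 0.12748984] [ 0.8 -0.  -1.5] [ 0.03  0.01 -0.07] [[-0.001 -1.     0.027]
 [ 0.     0.027  1.   ]
 [-1.     0.001  0.   ]] zyaw 88.44519362941551 q6 -1.6656644841598762 0.2717797753431776
```

Request:
play_rows([
  [0, [0.01, 0, 0], [0, 0, 0]],
  [0, [0.02, 0, 0], [0, 0, 0]],
  [0, [0.03, 0, 0], [0, 0, 0]],
  [0, [0.036, 0, 0], [0, 0, 0]],
  [0, [0.036, 0, 0], [0, 0, 0]],
  [0, [0.036, 0, 0], [0, 0, 0]],
])

```text
time: 9.32
eef_pos: [0.4601, 0.0453, 0.1179]
tcp_rot: [-0.493, 0.507, 0.493, 0.507]
contact_force: [-1.3, 0.9, 3.4]
opening: 0.269
```

```bash
python3 st.py
```

```text
9.3167 [0.46006893 0.0452512  0.11788245] [-1.3  0.9  3.4] [-0.01  0.25  0.05] [[ 0.    -1.     0.027]
 [-0.     0.027  1.   ]
 [-1.    -0.    -0.   ]] zyaw 88.44831996640804 q6 -1.6656628877907063 0.26905662146384296
```

Request:
play_rows([
  [0, [0.007, 0, 0], [0, 0, 0]],
  [0, [0.007, 0, 0], [0, 0, 0]],
  [0, [0.007, 0, 0], [0, 0, 0]],
])

```text
time: 9.57
eef_pos: [0.4601, 0.0452, 0.1157]
tcp_rot: [-0.493, 0.507, 0.493, 0.507]
contact_force: [-2.2, -0.5, 4.2]
opening: 0.27
```

```bash
python3 st.py
```

```text
9.5667 [0.46014151 0.04523276 0.11569484] [-2.2 -0.5  4.2] [ 0.03  0.27 -0.02] [[ 0.001 -1.     0.027]
 [-0.     0.027  1.   ]
 [-1.    -0.001 -0.   ]] zyaw 88.44411047045008 q6 -1.6656504923384194 0.270144862039873
```

Request:
play_rows([
  [0, [0, 0.001, 0], [0.04, 0, 0]],
  [0, [0, 0.001, -0.0006], [0.08, 0, 0]],
  [0, [0, 0.001, -0.001], [0.12, 0, 0]],
  [0, [0, 0.001, -0.0013], [0.16, 0, 0]],
  [0, [0, 0.0013, -0.0016], [0.2, 0, 0]],
  [0, [0, 0.0015, -0.0019], [0.24, 0, 0]],
  [0, [0, 0.0017, -0.0022], [0.28, 0, 0]],
  [0, [0, 0.0018, -0.0025], [0.32, 0, 0]],
  [0, [0, 0.0019, -0.0027], [0.36, 0, 0]],
  [0, [0, 0.002, -0.003], [0.4, 0, 0]],
])

```text
time: 10.4
eef_pos: [0.4601, 0.0449, 0.116]
tcp_rot: [-0.312, 0.634, 0.312, 0.636]
contact_force: [-0.5, 1.5, 4.7]
opening: 0.271
```

```bash
python3 st.py
```

```text
10.4 [0.46006658 0.04489494 0.11595827] [-0.5  1.5  4.7] [0.47 0.11 0.23] [[ 0.003 -0.791  0.612]
 [ 0.001  0.612  0.791]
 [-1.    -0.001  0.003]] zyaw 52.279620046186224 q6 -1.0369953715721705 0.27115885983392907
```

Request:
play_rows([
  [0, [0, 0, -0.0003], [0.05, 0, 0]],
  [0, [0, 0, -0.0005], [0.1, 0, 0]],
  [0, [0, 0.0001, -0.0008], [0.15, 0, 0]],
  [0, [0, 0.0002, -0.001], [0.2, 0, 0]],
  [0, [0, 0.0003, -0.0013], [0.25, 0, 0]],
  [0, [0, 0.0004, -0.0015], [0.3, 0, 0]],
  [0, [0, 0.0005, -0.0018], [0.35, 0, 0]],
  [0, [0, 0.0006, -0.002], [0.4, 0, 0]],
  [0, [0, 0.0008, -0.0022], [0.45, 0, 0]],
  [0, [0, 0.001, -0.0024], [0.5, 0, 0]],
], force=100)

```text
time: 11.23
eef_pos: [0.4593, 0.0447, 0.1159]
tcp_rot: [-0.044, 0.705, 0.045, 0.707]
contact_force: [-0.7, 3.4, 4.4]
opening: 0.268
```

```bash
python3 st.py
```

```text
11.2333 [0.45933263 0.04472983 0.11590643] [-0.7  3.4  4.4] [0.71 0.08 0.73] [[ 0.002 -0.127  0.992]
 [ 0.002  0.992  0.127]
 [-1.     0.001  0.003]] zyaw 7.270660409872746 q6 -0.2524270472452747 0.2678939619909567
```

Request:
play_rows([
  [0, [0, 0.0015, 0], [0.015, 0, 0]],
  [0, [0, 0.0015, 0], [0.015, 0, 0]],
  [0, [0, 0.0015, 0], [0.015, 0, 0]],
  [0, [0, 0.0015, 0], [0.015, 0, 0]],
])

```text
time: 11.57
eef_pos: [0.4593, 0.0448, 0.1159]
tcp_rot: [-0.039, 0.705, 0.039, 0.707]
contact_force: [0.7, 2.9, 4.8]
opening: 0.27
```

```bash
python3 st.py
python3 - <<'E'
from h import *
w=snap('wrist','w8');s=snap('side','s8')
P=np.array([.4585,.0455,.104]);im=[]
for d,h in((w,60),(s,24)):
    u,v=map(int,proj(d,P+[0,0,.01]));x,y=u-int(h*4/3),v-h;y=min(y,384-2*h)
    im.append(cv2.resize(d['color'][y:y+2*h,x:x+2*int(h*4/3),::-1],(400,300),interpolation=cv2.INTER_CUBIC))
cv2.imwrite('pics/c8.png',np.hstack(im))
E
```

```text
11.5667 [0.45928011 0.04475439 0.11588169] [0.7 2.9 4.8] [ 0.68 -0.15  0.86] [[ 0.002 -0.109  0.994]
 [ 0.     0.994  0.109]
 [-1.     0.     0.002]] zyaw 6.279627816145166 q6 -0.23362870069869782 0.2697629889947245
```

View pics/c8.png

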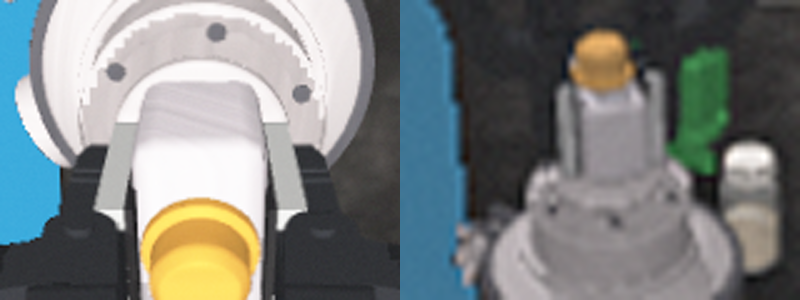

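```bash
python3 -c "
from plant import ctrl
print(ctrl.sign_off())"; python3 st.py | head -3
```

```text
the job is handed in; nothing more can be done
None
the job is handed in; nothing more can be done
```

I picked up the vent fitting, lifted it, set its lugs through the keyways, pushed it in and turned it about 82° (1.43 rad) clockwise to the stop. The job was handed in at about 11.6 s with the fitting still gripped at 100 N. No verdict was reported, and the plunger and valve values below are inferred because the joints are not readable.

- **Push:** The foot was about 16 mm below the port's top. The upward force read 4.8 N (about 6.5 N with the fitting's weight), so the plunger was down roughly 5 mm.
- **Turn:** The wrist torque read 0.86 N m. The return spring gives at most 0.23 N m, so I take the lugs to be against the stop.
- **Attitude:** The tool was upright within 0.003 rad. The last picture shows the fitting square in the jaws with its collar close to the port. It also shows the vial standing and the green look-alike upright; the beaker and hex key were not re-checked, but nothing passed near them.
- **Disagreements:**
  - Camera heights came out 4 to 13 mm lower than the stated ones, so I used the heights in the text. The contact forces then agreed with them.
  - The tool centre ended about 1 mm off the measured port axis, with a side force of about 3 N left, well inside the allowed 6 mm.

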